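# Pack the square pattern stamps away in their case

### The job

The stamping is done, so pack the stamps away: prise the wooden case's shut cover up with the blade of the yellow scraper in the gap along its front until fingers fit under it, swing the cover fully open, and lay the scraper back flat on the table. Stand every square brass-footed stamp that is out on the table, foot down, in the case's long slot, turned so that its flats lie square to the slot's walls and it sits right down on the slot's floor; then shut the cover fully over them. Leave the cup, dish and clay lump behind the case where they are.

Things in the scene. Friction and masses are not known exactly. Their poses are not given: they have to be found in the camera images.
- stamp_case: Fixed low wooden case 122 x 262 x 81 mm (shut), on the table. Origin: centre of its underside; x points to the hinge (away from the robot at yaw 0), y along the slot, z up. A plinth 122 x 262 mm, 15 mm high, carries a block 54 mm wide (x) and 230 mm long (y), centred, its top 33 mm over the table, with one straight slot along y: 31 mm wide, 210 mm long, 18 mm deep, with a 45-degree lead-in 3 mm wide along both lips. Over the block sits the cover, a five-sided box.
- slot (a point): Centre of the slot's floor: on the case's origin, 15 mm up; same axes as the case. A seated stamp's origin is at height 0 in this frame. Stamps may stand anywhere along the slot (origin up to 90 mm either way).
- cover (a joint): Angle of the cover about its hinge: 0 shut, 1.65 rad fully open (its stop, leaning a little back). The hinge is stiff: the cover stays where it is left. Opening it takes about 2 N at the lip; it weighs 150 g. Shut, it is 112 x 250 mm, reaches from 15.5 to 81 mm over the table, with walls 5 mm thick, and there is nothing on it to grip. Fully open, its lip stands 126 mm over the table, 18 mm behind the hinge, and its back 75 mm behind the hinge.
- cover_hinge (a point): Middle of the hinge axis: 56 mm behind the case's origin along its x, 15.5 mm over the table. The axis is the case's y; opening is a positive turn about +y (front edge up and over to the back).
- cover_lip (a point): Middle of the lower outer edge of the cover's front wall; moves with the cover. Shut, it is 56 mm before the case's origin, 24 mm over the table: between it and the plinth's top (15 mm) is a 9 mm high gap, 240 mm long, into which a blade can go 29 mm before it meets the block.
- scraper: Yellow moulded plastic scraper, 74 x 110 mm, a flat blade 4 mm thick with a straight raised grip: 14 mm thick (x from +16 to +30 mm), 62 mm long (y), its top 14 mm over the underside, standing 10 mm out of the blade. 45 g. Origin: centre of the underside; the free blade edge is along y at x = -37 mm. It starts flat on the table right of the case, its blade edge turned roughly away from the robot.
- scraper_edge (a point): Middle of the scraper's free blade edge (x = -37 mm, 2 mm over the underside in its frame).
- stamp_1: Square pattern stamp: 28 x 28 mm section all the way up, 56 mm tall; a 10 mm brass foot (heavy: 95 g in all, centre of mass about 15 mm up) under a pale hardwood handle with a small brass motif inlaid on top. Origin: centre of the foot's underside; z up the handle; x and y square to its four flats. It starts standing on its foot on the table, left of the case, turned at random. Two to four of the four stamps are there; an absent one has no pose.
- stamp_2: Another stamp, the same size and build as stamp_1; only the small motif on top differs.
- stamp_3: Another stamp, the same size and build as stamp_1; only the small motif on top differs.
- stamp_4: Another stamp, the same size and build as stamp_1; only the small motif on top differs.
- bisque_cup: Bystander: small terracotta cup, 64 x 67 x 69 mm, behind the case. Origin: centre of the underside.
- salt_dish: Bystander: small white dish, 67 x 70 x 27 mm, behind the case to the left. Origin: centre of the underside.
- clay_lump_1: Bystander: grey lump of clay, 57 x 59 x 45 mm, behind the case. Origin: centre of the underside.
Things that resemble listed ones, but are neither listed nor needed, are in the scene too. What is shaped like the stamp_3 but turquoise is not meant. What is shaped like the stamp_1 but purple is not meant.

How it is judged:
By the outcome, as a careful person would: the job done as asked, in the order asked, and still so for the second after the job is handed in, with the robot touching nothing.
Of stamp_1, stamp_2, stamp_3, stamp_4 only 2 to 4 are there at a start; the rules pass over those that are not, and their reading is None.
At some moment in a run one of stamp_1, stamp_2, stamp_3, stamp_4 may be knocked a few centimetres aside while the robot is not near it.
Once in a run the grip may slacken for a moment while it holds something.
It also fails if it takes over 210 s, if anything falls off the work surface, if the arm or the gripper's body presses on something with over 40 N, if the wrist force passes 120 N, or if a joint passes its speed limit or range.

### The arm

A 7-joint arm with a two-finger parallel gripper is mounted at the origin on a cart in front of the work surface, level with it; the furniture and walls round the work are solid. World frame = base frame: x ahead of the robot, y to its left, z up, the work surface at z = 0. Lengths are in m, angles in degrees, forces in N, time in s.
With the tool pointing down it reaches from about 0.425 to 0.925 m from the base axis. Payload 6.8 kg.
Tool frame: the origin (TCP) lies midway between the tips of the shut fingers; the grasp point (between the pads) lies 19 mm behind it; z points along the fingers, y is the line along which they close (so a half turn about z gives the same grasp; the last joint's range is limited). The gripper opens to 88 mm and grips with 3 to 60 N. Pads are 20 mm wide; open, the fingers measure 115 mm over their backs; the gripper's body (75 mm by 178 mm) begins 61 mm behind the grasp point.
Start: joints at [-79.761, 27.33, 1.283, 89.118, -0.659, 63.558, -4.761], TCP at [0.191, 0.647, 0.223] pointing down, gripper open.
Joint ranges: [-169.35, 169.35], [-19.33, 120.38], [-80.79, 83.38], [13.8, 139.57], [-78.32, 258.32], [9.67, 109.79], [-169.56, 169.56]. Speed limits (degrees/s): [136.94, 136.94, 180, 180, 180, 180, 180].

### API

Orientations are given as a 3x3 rotation matrix whose columns are the frame's x, y, z axes.
In Python, from rig import ctrl gives the robot as it stands.
- The arm moves only by the tool carry_out, never from a script. Its arguments are lists of equal length, an entry for each row: "hand": the opening, from 0 (shut) to 1 (fully open); "dp": the shift along the world's x, y, z in cm, a list of three; "spin": the turn about the world's z in degrees. In form: {"hand": [hand, ...], "dp": [[dx, dy, dz], ...], "spin": [spin, ...]}. A call has exactly 5 rows; each row is the pose to reach, as a shift and turn from the pose commanded when the call began; what a row does not reach only later rows make up. A row lasts 1/10 s, in which the tool goes at most 50 mm and 8.59 degrees, less where a joint would pass 70% of its speed; a pose out of reach is approached as far as the arm can. A call with a gripper value outside its range is refused whole. The fingers move at their own pace and stop on an object; "newtons" is the grip in N (left out, the last holds). Time passes only in rows, so rows that repeat a pose let the fingers close, or fill a call up. It gives the time, the measured TCP pose, the force, the opening and the grip force at its end, in the units of the state.
- ctrl.sense(): the state, without advancing time (a new reading comes with each control period).
- ctrl.read_camera(name): name is "scene" or "top"; returns (picture, depth): 384x512x3 uint8, red, green, blue; 384x512 float32, m along the optical axis (not along the pixel's ray), 0 where there is no reading.
- ctrl.calibration(name): a dict with "intrinsics" (3x3 intrinsics, pixels), "xyz" and "orientation" of the camera in the world. Camera axes: x right, y up, looking along -z (the intrinsics and any distortion apply to the point x, -y, -z); pixel columns grow to the right and rows downward; lengths in m; the calibration is good to about 2 mm. A picture is of the moment at which its call begins. calibration takes no time and is no camera call.
- ctrl.hand_in(): hands the job in; it is judged then, once.
The state is a dict: "clock": time; "joints": joint angles; "joint_vel": joint speeds; "tau": joint torques, N m; "eef_pos": TCP position; "tool_rot": TCP orientation; "ft_force": force on the tool from outside, world axes, zero at the start; "torque": the same for the moment, N m; "opening": finger opening in m; "finger_force": force on a finger pad.
Only numpy, scipy, OpenCV 4.12 (cv2) and the standard library are available. Lean on these libraries where they do the work, as an engineer would, in place of code of your own. Each camera call takes 0.05 s, during which the arm holds its last target. There are 200 camera calls.

## Working session

There is one attempt and no reset: what is moved stays moved. The work goes in short steps, Python scripts to look and compute and a tool call to move; the robot and the scene stay as the last step left them, time stands still between calls to the robot, and variables do not carry over. Pictures are saved under pics/ and viewed, at most 14 in all, crops included, and the job is handed in when it is done.

Besides the shell and the picture viewer there is one more tool, called after "Emit:" as name(argument=value, ...) on one line, values as JSON. carry_out: Moves the arm, as the interface text tells. Its arguments: {"type":"object","properties":{"hand":{"type":"array"},"dp":{"type":"array"},"spin":{"type":"array"},"newtons":{"type":"number"}},"required":["hand","dp","spin"]}

```bash
mkdir -p pics
cat > h.py <<'E'
import numpy as np, cv2
from rig import ctrl
def shot(cam,name=None):
    p,d=ctrl.read_camera(cam)
    if name: cv2.imwrite('pics/'+name,p[:,:,::-1]); np.savez('pics/'+name[:-4],p=p,d=d)
    return p,d
def cloud(cam,d):
    c=ctrl.calibration(cam);K=np.array(c['intrinsics']);R=np.array(c['orientation']);t=np.array(c['xyz'])
    v,u=np.mgrid[:d.shape[0],:d.shape[1]]
    P=np.stack([(u-K[0,2])/K[0,0]*d,-(v-K[1,2])/K[1,1]*d,-d],-1)
    W=P@R.T+t; W[d==0]=np.nan
    return W
def load(n):
    z=np.load('pics/'+n+'.npz');return z['p'],z['d']
E
python3 - <<'E'
from h import *
for c in('top','scene'):
    p,d=shot(c,c+'0.png'); print(ctrl.calibration(c))
print(ctrl.sense())
a=cv2.imread('pics/top0.png');cv2.imwrite('pics/top0b.png',cv2.resize(a,(800,600)))
a=cv2.imread('pics/scene0.png');cv2.imwrite('pics/scene0b.png',cv2.resize(a,(800,600)))
E
```

```text
{'intrinsics': array([[449.22422679,   0.        , 258.3272244 ],
       [  0.        , 449.22422679, 195.37860535],
       [  0.        ,   0.        ,   1.        ]]), 'xyz': array([3.70888167e-01, 1.06910223e-03, 1.31404153e+00]), 'orientation': array([[-0.01086671,  0.98287808, -0.18393638],
       [-0.99966038, -0.01503553, -0.02128494],
       [-0.02368608,  0.18364261,  0.98270767]])}
{'intrinsics': array([[406.23408636,   0.        , 255.64086256],
       [  0.        , 406.23408636, 196.16103974],
       [  0.        ,   0.        ,   1.        ]]), 'xyz': array([0.209869  , 0.72448678, 0.95064102]), 'orientation': array([[-0.87637804,  0.35467012, -0.32583836],
       [-0.48162128, -0.64757406,  0.59049876],
       [-0.0015722 ,  0.67443083,  0.73833636]])}
{'clock': 0.1, 'joints': array([-79.76298076,  27.36927549,   1.28206179,  89.17034428,
        -0.65842715,  63.55899124,  -4.76027247]), 'joint_vel': array([-0.00934285, -0.20670325,  0.01619919, -0.17766206,  0.04047852,
       -0.05939135,  0.01344652]), 'tau': array([ 4.37832947e-03, -5.84091890e+01,  1.54037073e+00, -2.73313522e+01,
       -5.41656010e-02,  1.30626801e-02,  7.07354866e-05]), 'eef_pos': array([0.19080977, 0.64691604, 0.22181745]), 'tool_rot': array([[-9.59165966e-01,  2.82843684e-01, -3.17419339e-04],
       [ 2.82843829e-01,  9.59164706e-01, -1.56051438e-03],
       [-1.36924209e-04, -1.58657238e-03, -9.99998732e-01]]), 'ft_force': array([ 0.88154766, -0.08342051,  0.08510886]), 'torque': array([-0.00661778,  0.03566771, -0.04240316]), 'finger_force': 0.0, 'opening': 0.08772581697356142}
```

View pics/top0b.png

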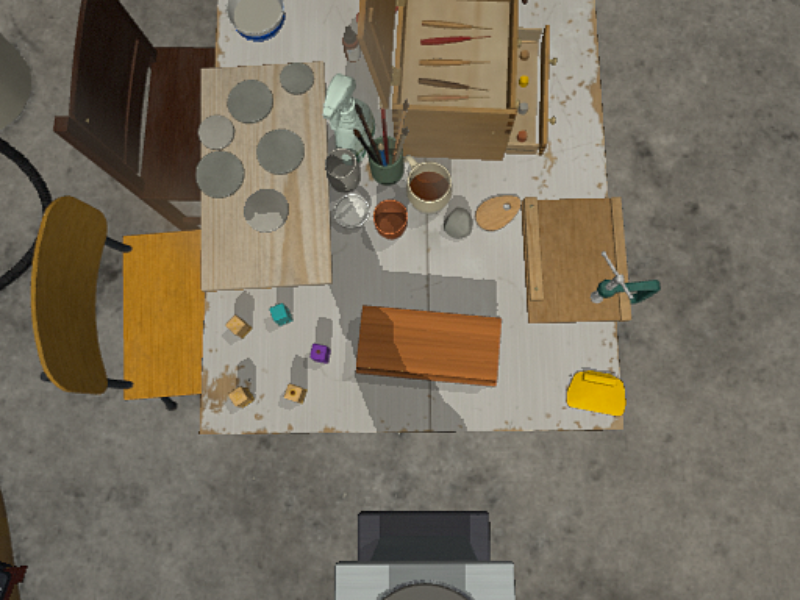

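View pics/scene0b.png

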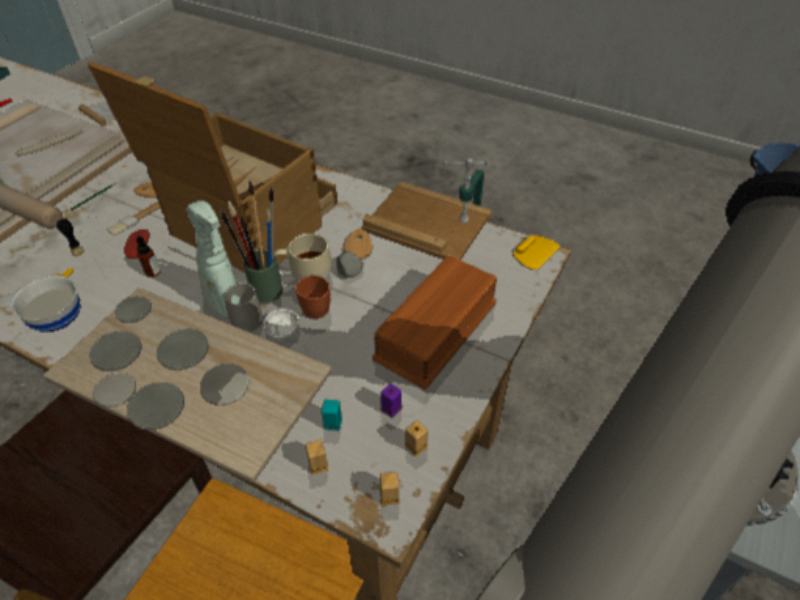

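Top view (800x600): three pale brass-footed stamps at about (238,325), (240,396), (293,393). The look-alikes, turquoise at (280,314) and purple at (319,353), don't fit because of their colour. The case is at (430,345) and the scraper at (596,393). I'll confirm with a crop and measure.

```bash
cat > m.py <<'E'
from h import *
def rect(W,m,name):
    m=m.astype(np.uint8);n,l,s,c=cv2.connectedComponentsWithStats(m)
    for i in range(1,n):
        if s[i,4]<25: continue
        q=W[l==i][:,:3];q=q[~np.isnan(q[:,0])]
        r=cv2.minAreaRect((q[:,:2]*1000).astype(np.float32))
        print(name,'px',c[i].round(),'n',len(q),'ctr',np.round(r[0],1),'size',np.round(r[1],1),'ang',round(r[2],1),'z',np.round(np.median(q[:,2])*1000,1))
E
python3 - <<'E'
from m import *
p,d=load('top0');W=cloud('top',d)
x,y,z=W[...,0],W[...,1],W[...,2]
with np.errstate(invalid='ignore'):
    t=(abs(z)<.01)&(x>.35)&(x<.7)&(abs(y)<.4); print('table z',np.median(z[t]))
    rect(W,(z>.046)&(z<.066)&(x>.3)&(x<.62)&(y>.15),'stamp')
    rect(W,(z>.074)&(z<.09)&(x>.3)&(x<.62)&(abs(y)<.2),'cover')
    h=cv2.cvtColor(p,cv2.COLOR_RGB2HSV)
    yel=(h[...,0]>20)&(h[...,0]<32)&(h[...,1]>150)&(y<-.15)&(x<.6)
    rect(W,yel&(z<.05),'scr'); rect(W,yel&(z>.009),'grip')
    for n,(u,v) in dict(cup=(250,140),dish=(224,135),clay=(293,143),mug=(275,120),bottle=(222,70),brush=(247,105),press=(400,180)).items():
        s=W[v-8:v+9,u-8:u+9].reshape(-1,3); print(n,np.nanmin(s,0).round(3),np.nanmax(s,0).round(3))
a=p[:,:,::-1]
A=cv2.resize(a[190:270,140:220],(500,500),interpolation=2);B=cv2.resize(a[225:275,355:405],(300,300),interpolation=2)
o=np.zeros((500,800,3),np.uint8);o[:,:500]=A;o[:300,500:]=B;cv2.imwrite('pics/crop1.png',o)
E
```

```text
table z -0.0005412254281638162
stamp px [178. 200.] n 97 ctr [597.9 258.7] size [27.1 28.2] ang 19.3 z 55.1
stamp px [151. 208.] n 100 ctr [577.1 338. ] size [30.  27.9] ang 46.1 z 54.4
stamp px [204. 225.] n 100 ctr [524.  184.3] size [27.9 27.9] ang 81.2 z 55.2
stamp px [152. 253.] n 105 ctr [446.8 328.2] size [28.8 28.3] ang 32.4 z 54.5
stamp px [188. 251.] n 101 ctr [451.4 228.6] size [28.5 27.1] ang 71.4 z 55.2
cover px [275. 219.] n 3609 ctr [535.6 -15.4] size [249.9 112.5] ang 83.7 z 80.4
scr px [382. 251.] n 866 ctr [ 449.5 -325.7] size [108.3  73.5] ang 78.7 z 3.9
grip px [384. 242.] n 99 ctr [ 473.4 -329.6] size [61.8 15.9] ang 78.5 z 13.0
cup [ 0.743  0.027 -0.   ] [0.804 0.077 0.072]
dish [ 0.772  0.106 -0.003] [0.831 0.157 0.028]
clay [ 0.745 -0.103 -0.006] [ 0.804 -0.052  0.049]
mug [ 0.794 -0.048  0.034] [0.863 0.001 0.094]
bottle [ 0.893  0.096 -0.005] [1.049 0.139 0.261]
brush [0.844 0.033 0.003] [0.92  0.085 0.2  ]
press [ 0.598 -0.663 -0.784] [ 0.863 -0.322  0.182]
```

View pics/crop1.png

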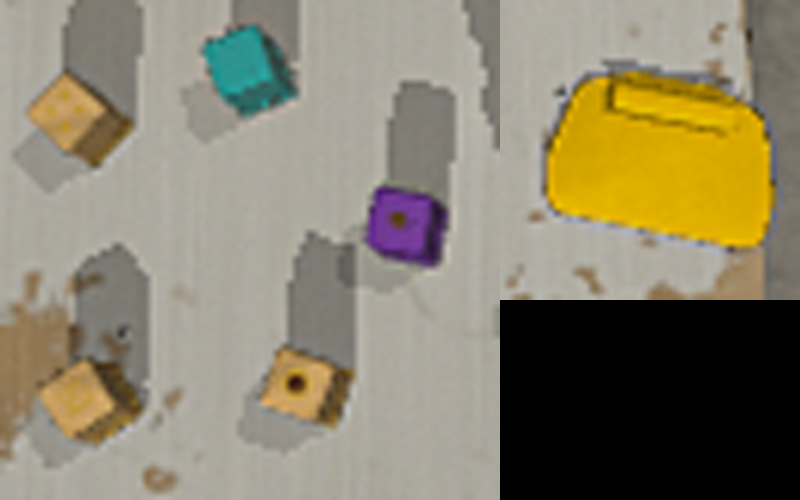

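Crop: three pale stamps with brass feet, at (75,110), (90,400) and (305,385) in the crop, are the ones to pack. The turquoise and purple ones are excluded. The scraper's grip is on the side away from the robot, so its blade edge faces the robot and it needs about half a turn in hand. I'll move towards it now.

Emit:
carry_out(hand=[1, 0.8, 0.6, 0.5, 0.5], dp=[[2.6, -2.5, 0], [5.2, -5, 0], [7.8, -7.5, 0], [10.4, -10, 0], [13, -12.5, 0]], spin=[-7.6, -15.2, -22.8, -30.4, -38])

```text
clock: 0.6
eef_pos: [0.3217, 0.5211, 0.2223]
tool_rot: [[-0.577, 0.817, -0.0], [0.817, 0.577, -0.001], [-0.0, -0.001, -1.0]]
ft_force: [0.2, -0.2, 0.0]
opening: 0.0591
finger_force: 0.0
```

Emit:
carry_out(hand=[0.5, 0.5, 0.5, 0.5, 0.5], dp=[[2.6, -2.5, 0], [5.2, -5, 0], [7.8, -7.5, 0], [10.4, -10, 0], [13, -12.5, 0]], spin=[-7.6, -15.2, -22.8, -30.4, -38])

```text
clock: 1.1
eef_pos: [0.4516, 0.3962, 0.2224]
tool_rot: [[0.048, 0.999, -0.0], [0.999, -0.048, -0.0], [-0.0, -0.0, -1.0]]
ft_force: [0.9, 0.9, -0.2]
opening: 0.0441
finger_force: 0.0
```

```bash
python3 -c "
from rig import ctrl
print(ctrl.sense()['joints'])"
```

```text
[-64.58792882  21.22904687  22.58032799 100.90000374  -9.26942938
  59.72883707 -41.43215633]
```

Emit:
carry_out(hand=[0.5, 0.5, 0.5, 0.5, 0.5], dp=[[0.1, -2.9, 0], [0.2, -5.8, 0], [0.3, -8.7, 0], [0.4, -11.6, 0], [0.5, -14.5, 0]], spin=[-7.6, -15.2, -22.8, -30.4, -38])

```text
clock: 1.6
eef_pos: [0.4556, 0.2511, 0.2224]
tool_rot: [[0.653, 0.758, -0.001], [0.758, -0.653, -0.0], [-0.001, -0.0, -1.0]]
ft_force: [1.2, -0.4, -0.3]
opening: 0.0441
finger_force: 0.0
```

Emit:
carry_out(hand=[0.5, 0.5, 0.5, 0.5, 0.5], dp=[[0.1, -2.9, 0], [0.2, -5.8, 0], [0.3, -8.7, 0], [0.4, -11.6, 0], [0.5, -14.5, 0]], spin=[-7.6, -15.2, -22.8, -30.4, -38])

```text
clock: 2.1
eef_pos: [0.4605, 0.1062, 0.2225]
tool_rot: [[0.981, 0.195, -0.0], [0.195, -0.981, 0.0], [-0.0, -0.0, -1.0]]
ft_force: [0.9, -0.3, 0.1]
opening: 0.0438
finger_force: 0.0
```

Emit:
carry_out(hand=[0.5, 0.5, 0.5, 0.5, 0.5], dp=[[0.1, -2.9, 0], [0.2, -5.8, 0], [0.3, -8.7, 0], [0.4, -11.6, 0], [0.5, -14.5, 0]], spin=[-7.6, -15.2, -22.8, -30.4, -38])

```text
clock: 2.6
eef_pos: [0.4656, -0.0386, 0.2226]
tool_rot: [[0.893, -0.45, -0.0], [-0.45, -0.893, 0.0], [-0.0, -0.0, -1.0]]
ft_force: [0.3, 0.9, -0.4]
opening: 0.0439
finger_force: 0.0
```

Emit:
carry_out(hand=[0.5, 0.5, 0.5, 0.5, 0.5], dp=[[0.1, -2.9, 0], [0.2, -5.8, 0], [0.3, -8.7, 0], [0.4, -11.6, 0], [0.5, -14.5, 0]], spin=[-7.6, -15.2, -22.8, -30.4, -38])

```text
clock: 3.1
eef_pos: [0.4707, -0.1834, 0.2225]
tool_rot: [[0.427, -0.904, -0.0], [-0.904, -0.427, 0.0], [-0.0, 0.0, -1.0]]
ft_force: [-0.5, 0.5, 0.0]
opening: 0.044
finger_force: 0.0
```

Emit:
carry_out(hand=[0.5, 0.5, 0.5, 0.5, 0.5], dp=[[0.0, -2.9, 0], [0.0, -5.8, 0], [0.1, -8.7, 0], [0.1, -11.6, 0], [0.2, -14.7, 0]], spin=[-7.6, -15.2, -22.8, -30.4, -37])

```text
clock: 3.6
eef_pos: [0.4728, -0.3302, 0.2222]
tool_rot: [[-0.203, -0.979, -0.001], [-0.979, 0.203, 0.001], [-0.0, 0.001, -1.0]]
ft_force: [0.0, 0.5, 0.4]
opening: 0.0444
finger_force: 0.0
```

```bash
python3 -c "
from h import *
s=ctrl.sense();print(s['joints'],s['eef_pos']); y=s['tool_rot'][:,1];print(np.degrees(np.arctan2(y[1],y[0])))"
```

```text
[ -17.93989912   31.85607885   66.40962081  105.69282393  -32.43252445
   64.39053548 -131.44945108] [ 0.47283855 -0.33016554  0.22215851]
168.3104010532054
```

Emit:
carry_out(hand=[0.5, 0.5, 0.5, 0.5, 0.5], dp=[[0, 0, -4.5], [0, 0, -9], [0, 0, -13.5], [0, 0, -17], [0, 0, -19.5]], spin=[0, 0, 0, 0, 0.4])

```text
clock: 4.1
eef_pos: [0.4718, -0.3285, 0.0248]
tool_rot: [[-0.191, -0.982, -0.003], [-0.982, 0.191, 0.002], [-0.001, 0.003, -1.0]]
ft_force: [0.2, 0.9, -0.0]
opening: 0.044
finger_force: 0.0
```

Emit:
carry_out(hand=[0.5, 0.5, 0.5, 0.5, 0.3], dp=[[0, 0, -0.7], [0, 0, -1.4], [0, 0, -2.1], [0, 0, -2.1], [0, 0, -2.1]], spin=[0, 0, 0, 0, 0])

```text
clock: 4.6
eef_pos: [0.4734, -0.3298, 0.0074]
tool_rot: [[-0.191, -0.982, 0.001], [-0.982, 0.191, -0.001], [0.0, -0.001, -1.0]]
ft_force: [-0.2, -0.1, 0.9]
opening: 0.0392
finger_force: 0.0
```

Emit:
carry_out(hand=[0, 0, 0, 0, 0], dp=[[0, 0, 0], [0, 0, 0], [0, 0, 0], [0, 0, 0], [0, 0, 0]], spin=[0, 0, 0, 0, 0], newtons=50)

```text
clock: 5.1
eef_pos: [0.4731, -0.3296, 0.007]
tool_rot: [[-0.191, -0.982, 0.0], [-0.982, 0.191, 0.0], [-0.0, -0.0, -1.0]]
ft_force: [-0.9, 0.2, 3.7]
opening: 0.0132
finger_force: 50.0
```

Emit:
carry_out(hand=[0, 0, 0, 0, 0], dp=[[0, 0, 1], [0, 0, 3], [0, 0, 6.5], [0, 0, 10.5], [0, 0, 14]], spin=[0, 0, 0, 0, 0])

```text
clock: 5.6
eef_pos: [0.4726, -0.3298, 0.1488]
tool_rot: [[-0.192, -0.981, 0.0], [-0.981, 0.192, -0.0], [0.0, -0.0, -1.0]]
ft_force: [0.4, 0.3, -0.0]
opening: 0.0135
finger_force: 50.0
```

Emit:
carry_out(hand=[0, 0, 0, 0, 0], dp=[[-0.1, 1.5, 0], [-0.3, 3, 0], [-0.4, 4.5, 0], [-0.6, 6, 0], [-0.7, 7.6, 0]], spin=[7.4, 14.8, 22.2, 29.6, 37])

```text
clock: 6.1
eef_pos: [0.4655, -0.2532, 0.1472]
tool_rot: [[0.442, -0.897, 0.0], [-0.897, -0.442, -0.0], [0.0, -0.0, -1.0]]
ft_force: [1.0, -0.5, -0.6]
opening: 0.0136
finger_force: 50.0
```

Emit:
carry_out(hand=[0, 0, 0, 0, 0], dp=[[-0.1, 1.5, 0], [-0.3, 3, 0], [-0.4, 4.5, 0], [-0.6, 6, 0], [-0.7, 7.6, 0]], spin=[7.4, 14.8, 22.2, 29.6, 37])

```text
clock: 6.6
eef_pos: [0.4585, -0.1773, 0.1471]
tool_rot: [[0.893, -0.451, 0.0], [-0.451, -0.893, -0.0], [0.0, 0.0, -1.0]]
ft_force: [1.0, -0.1, -1.3]
opening: 0.0136
finger_force: 50.0
```

Emit:
carry_out(hand=[0, 0, 0, 0, 0], dp=[[-0.1, 1.5, 0], [-0.3, 3, 0], [-0.4, 4.5, 0], [-0.6, 6, 0], [-0.7, 7.6, 0]], spin=[7.4, 14.8, 22.2, 29.6, 37])

```text
clock: 7.1
eef_pos: [0.4515, -0.1015, 0.1471]
tool_rot: [[0.984, 0.177, 0.0], [0.177, -0.984, -0.0], [0.0, 0.0, -1.0]]
ft_force: [-0.2, 0.7, -0.5]
opening: 0.0133
finger_force: 50.0
```

Emit:
carry_out(hand=[0, 0, 0, 0, 0], dp=[[-0.1, 1.5, 0], [-0.3, 3, 0], [-0.4, 4.5, 0], [-0.6, 6, 0], [-0.7, 7.6, 0]], spin=[7.4, 14.8, 22.2, 29.6, 37])

```text
clock: 7.6
eef_pos: [0.4446, -0.0255, 0.147]
tool_rot: [[0.679, 0.734, 0.0], [0.734, -0.679, -0.0], [0.0, 0.0, -1.0]]
ft_force: [1.4, -0.6, -0.0]
opening: 0.0134
finger_force: 50.0
```

Emit:
carry_out(hand=[0, 0, 0, 0, 0], dp=[[-0.1, 1.5, 0], [-0.3, 3, 0], [-0.4, 4.5, 0], [-0.6, 6, 0], [-0.7, 7.6, 0]], spin=[7.4, 14.8, 22.2, 29.6, 36.7])

```text
clock: 8.1
eef_pos: [0.4377, 0.0504, 0.147]
tool_rot: [[0.106, 0.994, 0.0], [0.994, -0.106, -0.0], [-0.0, 0.0, -1.0]]
ft_force: [0.6, -0.2, 0.2]
opening: 0.0138
finger_force: 50.0
```

Run:
```python
from h import *
s=ctrl.sense();print(s['joints'],s['eef_pos']); y=s['tool_rot'][:,1];print(np.degrees(np.arctan2(y[1],y[0])))
p,d=shot('scene','scene1.png');shot('top','top1.png')
cv2.imwrite('pics/scene1b.png',cv2.resize(p[:,:,::-1],(800,600)))
```

```text
[-31.10576749  11.06403874  18.47316088 125.27646453  -4.95736598
  44.31074753 -15.50181304] [0.43772982 0.05037605 0.1470153 ]
-6.09938486126282
```

View pics/scene1b.png

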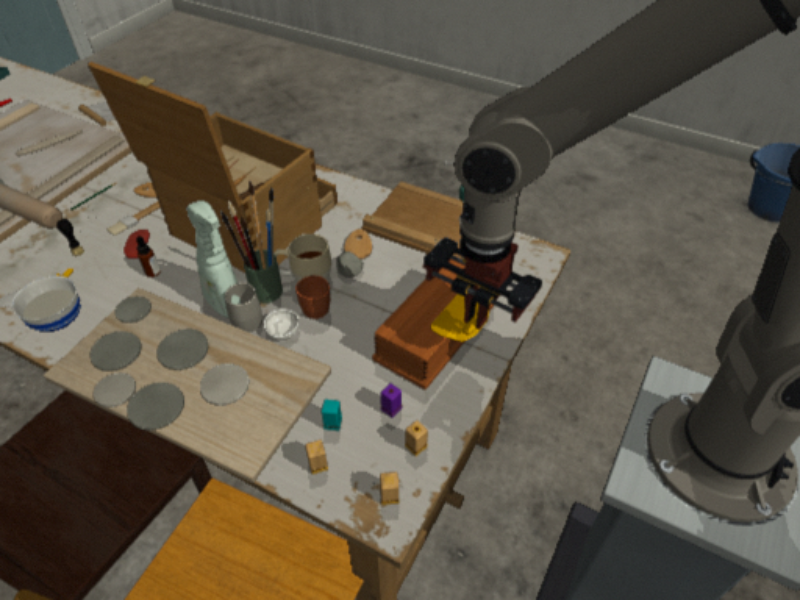

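The view shows the scraper held level at about (460,315), edge over the cover. I'll back off to the pre-insert position and check the blade's pose in the hand.

Emit:
carry_out(hand=[0, 0, 0, 0, 0], dp=[[-0.5, 0, -1], [-1, 0.1, -2], [-1.5, 0.2, -3], [-1.8, 0.2, -3], [-1.8, 0.2, -3]], spin=[0, 0, 0, 0, 0])

```text
clock: 8.7
eef_pos: [0.419, 0.052, 0.1162]
tool_rot: [[0.111, 0.994, -0.001], [0.994, -0.111, -0.001], [-0.001, -0.001, -1.0]]
ft_force: [0.1, -0.1, 0.2]
opening: 0.0133
finger_force: 50.0
```

```bash
cat > sc.py <<'E'
from h import *
s=ctrl.sense();T=s['eef_pos'];y=s['tool_rot'][:,1]
a0=np.arctan2(y[1],y[0]);print('tcp',(T*1000).round(1),'tooly',np.degrees(a0).round(1))
c=np.radians(-6.3);e=np.array([np.cos(c),np.sin(c)]);f=np.array([-e[1],e[0]])
for cam in('scene','top'):
    p,d=shot(cam);W=cloud(cam,d).reshape(-1,3);h=cv2.cvtColor(p,cv2.COLOR_RGB2HSV).reshape(-1,3)
    m=(h[:,0]>20)&(h[:,0]<32)&(h[:,1]>150)&(abs(W[:,2]-T[2])<.03)&(np.hypot(W[:,0]-T[0],W[:,1]-T[1])<.1)
    q=W[m]-T
    if len(q)<30: print(cam,len(q));continue
    a=q[:,:2]@e;b=q[:,:2]@f;k=a>.024
    co=np.linalg.lstsq(np.c_[a[k],b[k],np.ones(k.sum())],q[k,2],rcond=None)[0]
    print(cam,len(q),'along',np.percentile(a,[1,99.5]).round(4),'side',np.percentile(b,[1,99]).round(4),'plane tilt deg',np.degrees(co[:2]).round(1),'z at edge rel tcp',(co[2]+co[0]*.055).round(4))
    bins=np.arange(-.04,.041,.01)
    print([round(a[(b>l)&(b<l+.01)].max()*1000,1) for l in bins if ((b>l)&(b<l+.01)).any()])
E
python3 sc.py
```

```text
tcp [419.   52.  116.2] tooly -6.4
scene 517 along [-0.0117  0.0593] side [-0.0353  0.0527] plane tilt deg [-1.1 -0.3] z at edge rel tcp -0.0041
[np.float64(58.9), np.float64(59.1), np.float64(57.8), np.float64(58.8), np.float64(60.0), np.float64(57.0), np.float64(58.0), np.float64(59.8), np.float64(58.9)]
top 60 along [0.0171 0.06  ] side [-0.0539 -0.0393] plane tilt deg [-2.4 -4.7] z at edge rel tcp -0.0072
[np.float64(59.8)]
```

Emit:
carry_out(hand=[0, 0, 0, 0, 0], dp=[[0, 0, -2.5], [0, 0, -5], [0, 0, -7.5], [0, 0, -9.1], [0, 0, -9.1]], spin=[0, 0, 0, 0, 0])

```text
clock: 9.3
eef_pos: [0.4192, 0.0521, 0.0244]
tool_rot: [[0.111, 0.994, -0.003], [0.994, -0.111, -0.001], [-0.001, -0.002, -1.0]]
ft_force: [0.3, 0.0, 0.1]
opening: 0.0135
finger_force: 50.0
```

```bash
python3 sc.py
```

```text
tcp [419.2  52.1  24.4] tooly -6.3
scene 465 along [-0.0114  0.0592] side [-0.0279  0.0536] plane tilt deg [-0.5  0.1] z at edge rel tcp -0.0041
[np.float64(58.1), np.float64(60.0), np.float64(59.4), np.float64(59.0), np.float64(58.6), np.float64(59.4), np.float64(58.7), np.float64(58.9), np.float64(58.6)]
top 47 along [0.0155 0.0586] side [-0.0542 -0.0432] plane tilt deg [-1.8  1.8] z at edge rel tcp -0.0015
[]
```

Emit:
carry_out(hand=[0, 0, 0, 0, 0], dp=[[0.3, 0, 0.1], [0.7, -0.1, 0.1], [1.2, -0.1, 0.1], [1.6, -0.2, 0.1], [1.6, -0.2, 0.1]], spin=[0, 0, 0, 0, 0], newtons=60)

```text
clock: 9.9
eef_pos: [0.4373, 0.0504, 0.027]
tool_rot: [[0.111, 0.994, 0.002], [0.994, -0.111, 0.0], [0.0, 0.002, -1.0]]
ft_force: [0.1, -0.6, -1.1]
opening: 0.0132
finger_force: 60.0
```

Emit:
carry_out(hand=[0, 0, 0, 0, 0], dp=[[0.3, 0, -0.05], [0.6, -0.1, -0.05], [0.9, -0.1, -0.05], [1.2, -0.1, -0.05], [1.2, -0.1, -0.05]], spin=[0, 0, 0, 0, 0])

```text
clock: 10.4
eef_pos: [0.4486, 0.0495, 0.0262]
tool_rot: [[0.11, 0.994, 0.001], [0.994, -0.11, 0.0], [0.0, 0.001, -1.0]]
ft_force: [-0.2, 0.1, -1.2]
opening: 0.0133
finger_force: 60.0
```

Run:
```python
from h import *
s=ctrl.sense();print(s['eef_pos'],s['ft_force'])
p,d=shot('scene');cv2.imwrite('pics/ins.png',cv2.resize(p[150:250,220:350,::-1],(780,600),interpolation=2))
```

```text
[0.44859675 0.04948246 0.02621346] [-0.23157944  0.14242691 -1.15152848]
```

View pics/ins.png

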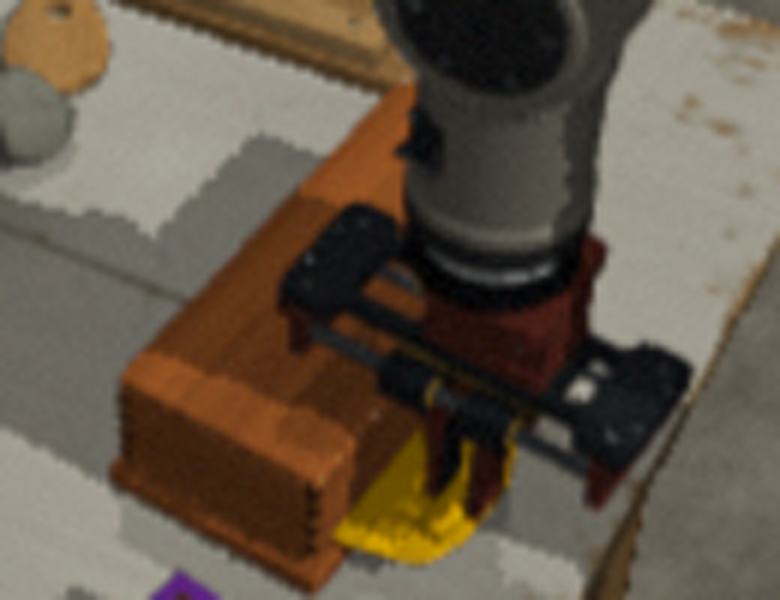

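Blade is about 22 mm into the gap along the front. Prising up.

Emit:
carry_out(hand=[0, 0, 0, 0, 0], dp=[[0, 0, 0.4], [0.1, 0, 1.0], [0.3, 0, 1.7], [0.4, -0.05, 2.4], [0.6, -0.1, 3.1]], spin=[0, 0, 0, 0, 0])

```text
clock: 10.95
eef_pos: [0.4545, 0.0486, 0.058]
tool_rot: [[0.11, 0.994, 0.001], [0.994, -0.11, 0.0], [0.0, 0.001, -1.0]]
ft_force: [1.5, -0.3, -3.7]
opening: 0.0129
finger_force: 60.0
```

```bash
cat > cv.py <<'E'
from h import *
s=ctrl.sense();print(s['eef_pos'].round(4),s['ft_force'].round(1),s['opening'])
# cover angle: plane fit on cover-top points via normal in case frame
p,d=shot('top');W=cloud('top',d)
c=np.radians(-6.3);e=np.array([np.cos(c),np.sin(c)]);f=np.array([-e[1],e[0]])
o=np.array([.5356,-.0154]);Q=W.reshape(-1,3);a=(Q[:,:2]-o)@e-.056;b=(Q[:,:2]-o)@f;z=Q[:,2]-.0155
h=cv2.cvtColor(p,cv2.COLOR_RGB2HSV).reshape(-1,3)
m=(h[:,0]<14)&(h[:,1]>120)&(abs(b)<.12)&(a<.12)&(a>-.14)&(z>.0)
for lo,hi in((-.12,-.06),(.0,.12)):
  k=m&(b>lo)&(b<hi)
  print('side',lo,hi,'n',k.sum(),'max z at',np.round(Q[k][np.argmax(z[k]),2]*1000),'a range',np.percentile(a[k]*1000,[2,98]).round(),end=' ')
  best=max(((np.sum(k&(abs(a*np.sin(t)+z*np.cos(t)-.0655)<.002)),t) for t in np.arange(0,1.7,.01)))
  print('theta',best[1].round(2),best[0])
E
python3 cv.py
```

```text
[0.4545 0.0486 0.058 ] [ 1.5 -0.3 -3.7] 0.01285914233797781
side -0.12 -0.06 n 617 max z at 114.0 a range [-109.   15.] theta 0.29 308
side 0.0 0.12 n 698 max z at 419.0 a range [-97.  17.] theta 0.29 425
```

Emit:
carry_out(hand=[0, 0, 0, 0, 0], dp=[[0.2, 0, 0.5], [0.4, 0, 1], [0.7, -0.1, 1.6], [1, -0.1, 2.1], [1.3, -0.15, 2.6]], spin=[0, 0, 0, 0, 0])

```text
clock: 11.5
eef_pos: [0.4674, 0.0469, 0.0836]
tool_rot: [[0.11, 0.994, 0.001], [0.994, -0.11, 0.0], [0.0, 0.001, -1.0]]
ft_force: [2.7, -0.0, -4.9]
opening: 0.0134
finger_force: 60.0
```

Emit:
carry_out(hand=[0, 0, 0, 0, 0], dp=[[0.3, 0, 0.5], [0.7, 0, 0.9], [1.1, -0.1, 1.4], [1.6, -0.1, 1.8], [2, -0.2, 2.2]], spin=[0, 0, 0, 0, 0])

```text
clock: 12.0
eef_pos: [0.4873, 0.045, 0.1054]
tool_rot: [[0.11, 0.994, -0.0], [0.994, -0.11, 0.0], [0.0, -0.0, -1.0]]
ft_force: [4.2, 0.8, -7.6]
opening: 0.0135
finger_force: 60.1
```

```bash
python3 cv.py
```

```text
[0.4873 0.045  0.1054] [ 4.2  0.8 -7.6] 0.013474040641953311
side -0.12 -0.06 n 614 max z at 146.0 a range [-106.   44.] theta 0.85 256
side 0.0 0.12 n 478 max z at 474.0 a range [-93.  46.] theta 0.84 385
```

Emit:
carry_out(hand=[0, 0, 0, 0, 0], dp=[[0, 0, -1.1], [0, 0, -2.2], [0.8, -0.1, -2.2], [1.6, -0.2, -2.2], [2.2, -0.25, -2.2]], spin=[0, 0, 0, 0, 0])

```text
clock: 12.55
eef_pos: [0.5101, 0.0423, 0.0832]
tool_rot: [[0.111, 0.994, 0.001], [0.994, -0.111, -0.0], [-0.0, 0.001, -1.0]]
ft_force: [0.8, 1.0, -0.8]
opening: 0.0133
finger_force: 60.0
```

Emit:
carry_out(hand=[0, 0, 0, 0, 0], dp=[[0.8, -0.1, 0.2], [1.6, -0.2, 0.4], [2.4, -0.3, 0.6], [3.2, -0.4, 0.8], [4, -0.45, 1]], spin=[0, 0, 0, 0, 0])

```text
clock: 13.05
eef_pos: [0.5499, 0.0377, 0.0935]
tool_rot: [[0.111, 0.994, 0.001], [0.994, -0.111, -0.0], [-0.0, 0.001, -1.0]]
ft_force: [-2.0, -0.0, 0.2]
opening: 0.0138
finger_force: 61.4
```

```bash
python3 cv.py
```

```text
[0.5499 0.0377 0.0935] [-2.  -0.   0.2] 0.013808775057070392
side -0.12 -0.06 n 506 max z at 146.0 a range [-110.   55.] theta 1.2 108
side 0.0 0.12 n 59 max z at 459.0 a range [-73.  50.] theta 1.19 12
```

Emit:
carry_out(hand=[0, 0, 0, 0, 0], dp=[[1, -0.1, 0.1], [2, -0.2, 0.2], [3, -0.3, 0.2], [4, -0.4, 0.2], [4.6, -0.5, 0.2]], spin=[0, 0, 0, 0, 0])

```text
clock: 13.6
eef_pos: [0.5961, 0.0329, 0.095]
tool_rot: [[0.11, 0.994, 0.0], [0.994, -0.11, -0.0], [-0.0, 0.0, -1.0]]
ft_force: [-1.2, 0.7, -0.8]
opening: 0.0133
finger_force: 60.5
```

```bash
python3 cv.py
```

```text
[0.5961 0.0329 0.095 ] [-1.2  0.7 -0.8] 0.013256047692408027
side -0.12 -0.06 n 612 max z at 131.0 a range [-108.   69.] theta 1.59 33
side 0.0 0.12 n 62 max z at 457.0 a range [-44.  67.] theta 1.57 4
```

Emit:
carry_out(hand=[0, 0, 0, 0, 0], dp=[[0.3, 0, 0], [0.6, -0.1, 0], [0.8, -0.1, 0], [1, -0.1, 0], [1, -0.1, 0]], spin=[0, 0, 0, 0, 0])

```text
clock: 14.15
eef_pos: [0.5983, 0.0327, 0.0948]
tool_rot: [[0.11, 0.994, -0.014], [0.994, -0.11, 0.001], [-0.0, -0.014, -1.0]]
ft_force: [-20.9, 1.8, 18.9]
opening: 0.0131
finger_force: 82.9
```

```bash
python3 cv.py
```

```text
[0.5983 0.0327 0.0948] [-20.9   1.8  18.9] 0.013115547473769888
side -0.12 -0.06 n 633 max z at 132.0 a range [-108.   72.] theta 1.61 30
side 0.0 0.12 n 59 max z at 491.0 a range [-48.  70.] theta 1.26 5
```

Cover against its stop. Backing out, then laying the scraper flat on the right.

Emit:
carry_out(hand=[0, 0, 0, 0, 0], dp=[[-2, 0.2, 0], [-5, 0.5, 0], [-8, 0.9, 0], [-11, 1.2, 0], [-13, 1.4, 0]], spin=[0, 0, 0, 0, 0])

```text
clock: 14.7
eef_pos: [0.4727, 0.0461, 0.0951]
tool_rot: [[0.11, 0.994, -0.001], [0.994, -0.11, 0.0], [0.0, -0.001, -1.0]]
ft_force: [0.5, 0.4, -0.6]
opening: 0.0132
finger_force: 60.0
```

Emit:
carry_out(hand=[0, 0, 0, 0, 0], dp=[[-0.5, -3, 0], [-1, -6.5, 0], [-1.5, -10, 0], [-2, -13, 0], [-2.6, -16.5, 0]], spin=[0, 0, 0, 0, 0])

```text
clock: 15.2
eef_pos: [0.449, -0.1198, 0.0954]
tool_rot: [[0.109, 0.994, 0.001], [0.994, -0.109, 0.0], [0.0, 0.001, -1.0]]
ft_force: [0.8, -0.1, -0.4]
opening: 0.0133
finger_force: 60.0
```

Emit:
carry_out(hand=[0, 0, 0, 0, 0], dp=[[0, -4, 0], [0, -8, 0], [0, -12, -1], [0, -15, -3], [0, -16, -5]], spin=[0, 0, 0, 0, 0])

```text
clock: 15.7
eef_pos: [0.4489, -0.2833, 0.0453]
tool_rot: [[0.115, 0.993, 0.002], [0.993, -0.115, -0.003], [-0.002, 0.003, -1.0]]
ft_force: [0.4, 0.7, -0.6]
opening: 0.0134
finger_force: 60.0
```

```bash
python3 cv.py; python3 sc.py
```

```text
[ 0.4489 -0.2833  0.0453] [ 0.4  0.7 -0.6] 0.013398760189049806
side -0.12 -0.06 n 607 max z at 131.0 a range [-108.   72.] theta 1.42 30
side 0.0 0.12 n 1117 max z at 131.0 a range [-111.   71.] theta 1.27 54
tcp [ 447.1 -282.4   42.4] tooly -6.6
scene 331 along [-0.0115  0.0592] side [-0.0494  0.0538] plane tilt deg [-0.8  0.1] z at edge rel tcp -0.0043
[np.float64(59.0), np.float64(58.3), np.float64(56.5), np.float64(59.5), np.float64(59.8), np.float64(56.0), np.float64(58.6), np.float64(57.5), np.float64(58.6)]
top 339 along [-0.0119  0.0582] side [-0.015   0.0538] plane tilt deg [-0.4 -0.5] z at edge rel tcp -0.0022
[np.float64(57.7), np.float64(57.5), np.float64(55.4), np.float64(52.2), np.float64(57.3), np.float64(58.4), np.float64(58.1), np.float64(57.4)]
```

Emit:
carry_out(hand=[0, 0, 0, 0, 0], dp=[[0, 0, -1.2], [0, 0, -2.4], [0, 0, -3.2], [0, 0, -3.5], [0, 0, -3.6]], spin=[0, 0, 0, 0, 0])

```text
clock: 16.35
eef_pos: [0.4488, -0.2786, 0.0088]
tool_rot: [[0.11, 0.994, -0.001], [0.994, -0.11, 0.0], [0.0, -0.001, -1.0]]
ft_force: [-0.1, -0.7, -0.9]
opening: 0.0134
finger_force: 60.0
```

Emit:
carry_out(hand=[0, 0, 0.1, 0.25, 0.4], dp=[[0, 0, -0.1], [0, 0, -0.2], [0, 0, -0.2], [0, 0, -0.2], [0, 0, -0.2]], spin=[0, 0, 0, 0, 0])

```text
clock: 16.85
eef_pos: [0.4491, -0.2791, 0.0074]
tool_rot: [[0.11, 0.994, 0.0], [0.994, -0.11, -0.0], [-0.0, 0.0, -1.0]]
ft_force: [0.9, 0.2, 0.5]
opening: 0.0258
finger_force: 0.0
```

Emit:
carry_out(hand=[0.5, 0.5, 0.5, 0.6, 0.6], dp=[[0, 0, 0], [0, 0, 1.5], [0, 0, 5], [0, 0, 9.5], [0, 0, 14]], spin=[0, 0, 0, 0, 0])

```text
clock: 17.35
eef_pos: [0.4484, -0.279, 0.1494]
tool_rot: [[0.111, 0.994, -0.001], [0.994, -0.111, 0.0], [-0.0, -0.001, -1.0]]
ft_force: [0.5, 0.2, -0.8]
opening: 0.0521
finger_force: 0.0
```

```bash
cat > st.py <<'E'
from m import *
s=ctrl.sense();y=s['tool_rot'][:,1];print('tcp',(s['eef_pos']*1000).round(1),'tooly',np.degrees(np.arctan2(y[1],y[0])).round(1),'q',s['joints'].round())
p,d=shot('top','topL.png');W=cloud('top',d);x,y,z=[W[...,i] for i in range(3)]
h=cv2.cvtColor(p,cv2.COLOR_RGB2HSV)
with np.errstate(invalid='ignore'):
    rect(W,(z>.046)&(z<.066)&(x>.3)&(x<.64)&(y>.13)&(y<.45),'stamp')
    yel=(h[...,0]>20)&(h[...,0]<32)&(h[...,1]>150)&(y<-.1)&(x<.6)
    rect(W,yel&(z<.05),'scr')
    rect(W,(z>.118)&(z<.138)&(x>.5)&(x<.7)&(abs(y+.02)<.15),'coverlip')
    rect(W,(z>.028)&(z<.04)&(x>.45)&(x<.6)&(abs(y+.02)<.15),'block')
    rect(W,(z>.012)&(z<.02)&(x>.45)&(x<.6)&(abs(y+.02)<.15),'plinth+floor')
cv2.imwrite('pics/topLb.png',cv2.resize(p[150:300,120:420,::-1],(800,400),interpolation=2))
E
python3 st.py
```

```text
tcp [ 448.4 -279.   149.4] tooly -6.4 q [  6.  20.  23. 115. -10.  48.  29.]
stamp px [178. 200.] n 94 ctr [598.6 259.4] size [28.6 27.9] ang 22.1 z 54.7
stamp px [151. 208.] n 99 ctr [576.7 337.9] size [29.5 28.3] ang 46.5 z 54.4
stamp px [204. 225.] n 100 ctr [524.3 184.2] size [28.5 27.9] ang 78.0 z 55.5
stamp px [152. 253.] n 104 ctr [446.1 328.4] size [27.8 27.7] ang 32.1 z 55.0
stamp px [188. 251.] n 101 ctr [451.3 228.8] size [27.2 27.6] ang 72.9 z 54.7
scr px [362. 242.] n 639 ctr [ 473.4 -268.1] size [79.9 73.6] ang 82.6 z 4.1
coverlip px [278. 180.] n 1825 ctr [635. -26.] size [250.9  65.5] ang 85.3 z 123.7
block px [275. 221.] n 670 ctr [535.5 -15.7] size [229.6  54.2] ang 83.8 z 32.2
plinth+floor px [276. 222.] n 1812 ctr [543.7 -16.6] size [261.2 138.5] ang 83.9 z 15.1
plinth+floor px [274. 221.] n 600 ctr [537.  -15.7] size [210.1  29.7] ang 83.9 z 15.0
```

View pics/topLb.png

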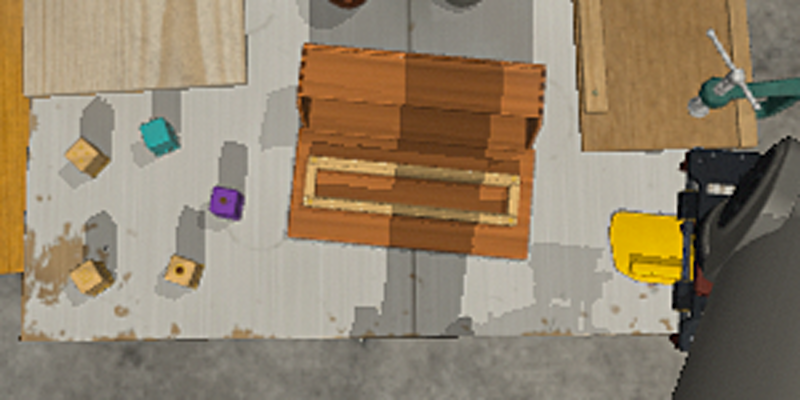

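The cover is fully open and the scraper lies flat at (650,245). The slot is visible at (410,190). The stamps haven't moved. Next is the nearest stamp, at crop (183,272).

Emit:
carry_out(hand=[0.6, 0.6, 0.6, 0.6, 0.6], dp=[[0, 2.5, 0], [0, 5.1, 0], [0, 7.6, 0], [0, 10.2, 0], [0, 12.7, 0]], spin=[4, 8, 12, 16, 19.6])

```text
clock: 17.9
eef_pos: [0.4489, -0.1511, 0.148]
tool_rot: [[-0.232, 0.973, 0.001], [0.973, 0.232, -0.0], [-0.0, 0.001, -1.0]]
ft_force: [0.5, 0.4, -0.6]
opening: 0.0527
finger_force: 0.0
```

Emit:
carry_out(hand=[0.6, 0.6, 0.6, 0.6, 0.6], dp=[[0, 2.5, 0], [0, 5.1, 0], [0, 7.6, 0], [0, 10.2, 0], [0, 12.7, 0]], spin=[4, 8, 12, 16, 19.6])

```text
clock: 18.4
eef_pos: [0.4489, -0.0242, 0.148]
tool_rot: [[-0.545, 0.839, 0.001], [0.839, 0.545, 0.0], [-0.001, 0.001, -1.0]]
ft_force: [-0.7, -0.7, 0.7]
opening: 0.0528
finger_force: 0.0
```

Emit:
carry_out(hand=[0.6, 0.6, 0.6, 0.6, 0.6], dp=[[0, 2.5, 0], [0, 5.1, 0], [0, 7.6, 0], [0, 10.2, 0], [0, 12.7, 0]], spin=[4, 8, 12, 16, 19.6])

```text
clock: 18.9
eef_pos: [0.449, 0.1028, 0.148]
tool_rot: [[-0.795, 0.607, 0.001], [0.607, 0.795, 0.0], [-0.001, 0.001, -1.0]]
ft_force: [-0.1, 0.1, -0.5]
opening: 0.0527
finger_force: 0.0
```

Emit:
carry_out(hand=[0.6, 0.6, 0.6, 0.6, 0.6], dp=[[0, 2.5, 0], [0.1, 5.1, 0], [0.2, 7.6, 0], [0.3, 10.2, 0], [0.3, 12.7, 0]], spin=[4, 8, 12, 16, 19.6])

```text
clock: 19.4
eef_pos: [0.4521, 0.2311, 0.1472]
tool_rot: [[-0.953, 0.303, 0.0], [0.303, 0.953, 0.0], [-0.0, 0.0, -1.0]]
ft_force: [0.3, -0.8, 0.2]
opening: 0.0531
finger_force: 0.0
```

Emit:
carry_out(hand=[0.6, 0.6, 0.6, 0.6, 0.6], dp=[[0, 0, -1.5], [0, 0, -3], [0, 0, -4.5], [0, 0, -5.5], [0, 0, -5.5]], spin=[0, 0, 0, 0, 0])

```text
clock: 19.9
eef_pos: [0.4511, 0.2291, 0.0909]
tool_rot: [[-0.952, 0.306, -0.002], [0.306, 0.952, -0.001], [0.002, -0.002, -1.0]]
ft_force: [-0.2, 0.2, 0.5]
opening: 0.0528
finger_force: 0.0
```

```bash
cat > s3.py <<'E'
from m import *
# pale stamps seen by the scene camera (tops)
s=ctrl.sense();y=s['tool_rot'][:,1];print('tcp',(s['eef_pos']*1000).round(1),'tooly',np.degrees(np.arctan2(y[1],y[0])).round(1))
for cam in('top','scene'):
    p,d=shot(cam,cam+'L.png');W=cloud(cam,d);x,y,z=[W[...,i] for i in range(3)]
    with np.errstate(invalid='ignore'): rect(W,(z>.048)&(z<.064)&(x>.3)&(x<.64)&(y>.13)&(y<.45),cam)
E
python3 s3.py
```

```text
tcp [451.1 229.1  90.9] tooly 72.2
top px [178. 200.] n 95 ctr [597.7 258.7] size [28.7 27.8] ang 20.9 z 54.3
top px [150. 207.] n 91 ctr [577.4 337.9] size [28.4 28.3] ang 44.1 z 54.2
top px [204. 225.] n 99 ctr [524.5 184.4] size [28.6 28.6] ang 80.4 z 54.7
scene px [211. 261.] n 106 ctr [599.2 262.4] size [29.  27.8] ang 24.8 z 54.7
scene px [266. 275.] n 108 ctr [451.3 232.2] size [28.  27.7] ang 69.6 z 54.6
scene px [201. 288.] n 119 ctr [576.2 341.1] size [28.1 26.2] ang 45.3 z 54.8
scene px [249. 308.] n 130 ctr [446.6 332. ] size [26.5 28.6] ang 30.0 z 54.8
```

Emit:
carry_out(hand=[0.6, 0.6, 0.6, 0.6, 0.6], dp=[[0, 0, -2], [0, 0, -4], [0, 0, -6], [0, 0, -6.8], [0, 0, -6.8]], spin=[0, 0, 0, 0, 0])

```text
clock: 20.5
eef_pos: [0.4517, 0.2289, 0.0239]
tool_rot: [[-0.951, 0.308, -0.001], [0.308, 0.951, -0.001], [0.001, -0.001, -1.0]]
ft_force: [-0.1, 0.8, 0.5]
opening: 0.0528
finger_force: 0.0
```

Emit:
carry_out(hand=[0.3, 0, 0, 0, 0], dp=[[0, 0, 0], [0, 0, 0], [0, 0, 0], [0, 0, 0], [0, 0, 0]], spin=[0, 0, 0, 0, 0], newtons=40)

```text
clock: 21.0
eef_pos: [0.4525, 0.2293, 0.0249]
tool_rot: [[-0.951, 0.308, 0.001], [0.308, 0.951, 0.001], [-0.001, 0.001, -1.0]]
ft_force: [-0.1, -0.5, 6.3]
opening: 0.0277
finger_force: 40.0
```

Emit:
carry_out(hand=[0, 0, 0, 0, 0], dp=[[0, 0, 1], [0, 0, 3], [0, 0, 5], [0, 0, 7], [0, 0, 8]], spin=[0, 0, 0, 0, 0])

```text
clock: 21.5
eef_pos: [0.4525, 0.2292, 0.1061]
tool_rot: [[-0.951, 0.308, 0.002], [0.308, 0.951, 0.001], [-0.001, 0.002, -1.0]]
ft_force: [0.1, 0.9, -1.0]
opening: 0.0279
finger_force: 40.0
```

Emit:
carry_out(hand=[0, 0, 0, 0, 0], dp=[[0.8, -3.1, 0], [1.5, -6.1, 0], [2.3, -9.2, 0], [3.1, -12.3, 0], [3.8, -15.3, 0]], spin=[1.2, 2.4, 3.6, 4.8, 5.9])

```text
clock: 22.0
eef_pos: [0.4899, 0.0745, 0.1041]
tool_rot: [[-0.978, 0.208, -0.0], [0.208, 0.978, -0.0], [0.0, -0.0, -1.0]]
ft_force: [1.3, -0.3, -1.4]
opening: 0.0275
finger_force: 40.0
```

Emit:
carry_out(hand=[0, 0, 0, 0, 0], dp=[[0.8, -3.1, 0], [1.5, -6.1, 0], [2.3, -9.2, 0], [3.1, -12.3, 0], [3.8, -15.3, 0]], spin=[1.2, 2.4, 3.6, 4.8, 5.9])

```text
clock: 22.5
eef_pos: [0.5278, -0.0785, 0.1041]
tool_rot: [[-0.994, 0.106, -0.001], [0.106, 0.994, 0.0], [0.001, -0.0, -1.0]]
ft_force: [0.2, -0.6, -1.3]
opening: 0.0278
finger_force: 40.0
```

```bash
cat > inh.py <<'E'
from m import *
s=ctrl.sense();T=s['eef_pos'];y=s['tool_rot'][:,1];print('tcp',(T*1000).round(1),'tooly',np.degrees(np.arctan2(y[1],y[0])).round(1),'f',s['ft_force'].round(1),'open',s['opening'])
c=np.radians(-6.2);e=np.array([np.cos(c),np.sin(c)]);f=np.array([-e[1],e[0]]);o=np.array([.5356,-.0156])
print('tcp in slot frame',((T[:2]-o)@e*1000).round(1),((T[:2]-o)@f*1000).round(1))
p,d=shot('scene','inh.png');cv2.imwrite('pics/inhb.png',cv2.resize(p[120:260,200:370,::-1],(728,600),interpolation=2))
W=cloud('scene',d).reshape(-1,3);h=cv2.cvtColor(p,cv2.COLOR_RGB2HSV).reshape(-1,3)
q=W-T;m=(np.hypot(q[:,0],q[:,1])<.03)&(q[:,2]<.03)&(q[:,2]>-.04)&(h[:,1]>60)&(h[:,0]>9)&(h[:,0]<28)
q=q[m]; 
if len(q)>10: print(len(q),'e',np.percentile(q[:,:2]@e*1000,[2,98]).round(1),'f',np.percentile(q[:,:2]@f*1000,[2,98]).round(1),'z',np.percentile(q[:,2]*1000,[2,98]).round(1))
E
python3 inh.py
```

```text
tcp [527.8 -78.5 104.1] tooly 83.9 f [ 0.2 -0.6 -1.3] open 0.027841399389118487
tcp in slot frame -0.9 -63.3
120 e [-15.2   9.9] f [-17.   23.5] z [-24.7  29.6]
```

Emit:
carry_out(hand=[0, 0, 0, 0, 0], dp=[[0.2, 0, -1], [0.2, 0, -2], [0.2, 0, -3], [0.2, 0, -4], [0.2, 0, -4]], spin=[0, 0, 0, 0, 0])

```text
clock: 23.05
eef_pos: [0.5285, -0.076, 0.0623]
tool_rot: [[-0.994, 0.105, -0.003], [0.105, 0.994, 0.0], [0.004, 0.0, -1.0]]
ft_force: [-0.7, 0.7, -1.3]
opening: 0.0277
finger_force: 40.0
```

Emit:
carry_out(hand=[0, 0, 0, 0, 0], dp=[[0, 0, -0.4], [0, 0, -0.8], [0, 0, -1.2], [0, 0, -1.6], [0, 0, -1.8]], spin=[0, 0, 0, 0, 0])

```text
clock: 23.55
eef_pos: [0.5298, -0.0771, 0.0458]
tool_rot: [[-0.994, 0.107, -0.0], [0.107, 0.994, 0.0], [0.0, 0.0, -1.0]]
ft_force: [-0.1, -0.5, -0.2]
opening: 0.0278
finger_force: 40.0
```

```bash
python3 inh.py
```

```text
tcp [529.8 -77.1  45.8] tooly 83.9 f [-0.1 -0.5 -0.2] open 0.02783313151609255
tcp in slot frame 0.9 -61.7
219 e [-27.8  22.6] f [-17.7  27.5] z [-33.8  28.8]
```

Emit:
carry_out(hand=[0, 0, 0, 0, 0], dp=[[0, 0, -0.2], [0, 0, -0.4], [0, 0, -0.5], [0, 0, -0.6], [0, 0, -0.65]], spin=[0, 0, 0, 0, 0])

```text
clock: 24.1
eef_pos: [0.53, -0.077, 0.0399]
tool_rot: [[-0.994, 0.107, -0.0], [0.107, 0.994, 0.0], [0.0, 0.0, -1.0]]
ft_force: [-1.7, -0.2, 7.1]
opening: 0.0278
finger_force: 40.0
```

Emit:
carry_out(hand=[0.2, 0.5, 0.5, 0.5, 0.5], dp=[[0, 0, 0], [0, 0, 0], [0, 0, 0], [0, 0, 1.5], [0, 0, 4]], spin=[0, 0, 0, 0, 0])

```text
clock: 24.6
eef_pos: [0.5286, -0.0769, 0.0787]
tool_rot: [[-0.994, 0.107, -0.003], [0.107, 0.994, 0.0], [0.003, -0.0, -1.0]]
ft_force: [0.5, -1.4, 0.2]
opening: 0.0438
finger_force: 0.0
```

Emit:
carry_out(hand=[0.6, 0.6, 0.6, 0.6, 0.6], dp=[[0, 0, 3], [0, 0, 6], [-0.4, 2, 6.5], [-1, 5, 6.5], [-1.8, 9, 6.5]], spin=[0, 0, 2.5, 5, 8])

```text
clock: 25.1
eef_pos: [0.5115, 0.0133, 0.1444]
tool_rot: [[-0.999, -0.033, 0.0], [-0.033, 0.999, -0.0], [-0.0, -0.0, -1.0]]
ft_force: [0.3, 0.8, -0.2]
opening: 0.0526
finger_force: 0.0
```

Emit:
carry_out(hand=[0.6, 0.6, 0.6, 0.6, 0.6], dp=[[-0.7, 3.2, 0], [-1.3, 6.4, 0], [-2, 9.6, 0], [-2.6, 12.8, 0], [-3.3, 16, 0]], spin=[3, 6, 9, 12, 15])

```text
clock: 25.6
eef_pos: [0.4775, 0.175, 0.1439]
tool_rot: [[-0.956, -0.294, -0.001], [-0.294, 0.956, 0.0], [0.001, 0.0, -1.0]]
ft_force: [0.4, 0.9, 0.0]
opening: 0.053
finger_force: 0.0
```

Emit:
carry_out(hand=[0.6, 0.6, 0.6, 0.6, 0.6], dp=[[-0.7, 3.2, 0], [-1.3, 6.4, 0], [-2, 9.6, 0], [-2.6, 12.8, 0], [-3.3, 15.5, 0]], spin=[3, 6, 9, 12, 15.3])

```text
clock: 26.1
eef_pos: [0.4442, 0.3304, 0.1439]
tool_rot: [[-0.844, -0.537, -0.001], [-0.537, 0.844, 0.0], [0.001, 0.001, -1.0]]
ft_force: [0.9, -0.0, 0.6]
opening: 0.053
finger_force: 0.0
```

```bash
python3 s3.py
python3 - <<'E'
from m import *
p,d=load('topL');W=cloud('top',d);x,y,z=[W[...,i] for i in range(3)]
with np.errstate(invalid='ignore'): rect(W,(z>.06)&(z<.08)&(x>.48)&(x<.585)&(abs(y+.016)<.11),'seated')
E
```

```text
tcp [444.2 330.4 143.9] tooly 122.5
top px [178. 200.] n 93 ctr [598.  258.5] size [29.3 28.1] ang 17.3 z 54.6
top px [151. 208.] n 98 ctr [577. 338.] size [29.5 27.9] ang 47.7 z 55.1
top px [204. 225.] n 97 ctr [524.1 183.8] size [27.1 28.2] ang 79.6 z 55.6
top px [153. 255.] n 50 ctr [440.1 324.5] size [14.6 28.3] ang 26.4 z 54.8
scene px [211. 261.] n 107 ctr [598.9 262. ] size [27.3 28.7] ang 21.2 z 54.7
scene px [201. 288.] n 123 ctr [576.2 341. ] size [27.7 28.2] ang 46.8 z 54.7
scene px [249. 310.] n 77 ctr [443.3 337.3] size [27. 15.] ang 35.9 z 54.6
seated px [297. 222.] n 100 ctr [527.3 -77.3] size [25.4 28. ] ang 88.7 z 70.5
```

Emit:
carry_out(hand=[0.6, 0.6, 0.6, 0.6, 0.6], dp=[[0.2, -0.2, -3], [0.2, -0.2, -6], [0.2, -0.2, -8], [0.2, -0.2, -10], [0.2, -0.2, -11]], spin=[0, 0, 0, 0, 0])

```text
clock: 26.7
eef_pos: [0.4465, 0.3245, 0.0325]
tool_rot: [[-0.847, -0.532, -0.003], [-0.532, 0.847, -0.002], [0.004, -0.0, -1.0]]
ft_force: [-0.1, -0.5, -0.6]
opening: 0.0525
finger_force: 0.0
```

Emit:
carry_out(hand=[0.6, 0.6, 0.6, 0.3, 0], dp=[[0, 0, -1], [0, 0, -1], [0, 0, -1], [0, 0, -1], [0, 0, -1]], spin=[0, 0, 0, 0, 0])

```text
clock: 27.2
eef_pos: [0.4484, 0.3263, 0.0254]
tool_rot: [[-0.847, -0.532, 0.001], [-0.532, 0.847, 0.001], [-0.001, 0.0, -1.0]]
ft_force: [0.2, -0.2, -0.4]
opening: 0.0403
finger_force: 0.0
```

Emit:
carry_out(hand=[0, 0, 0, 0, 0], dp=[[0, 0, 0], [0, 0, 0], [0, 0, 0], [0, 0, 0], [0, 0, 0]], spin=[0, 0, 0, 0, 0])

```text
clock: 27.7
eef_pos: [0.4482, 0.3265, 0.0251]
tool_rot: [[-0.846, -0.533, 0.001], [-0.533, 0.846, 0.001], [-0.001, 0.0, -1.0]]
ft_force: [-0.2, 1.3, 5.5]
opening: 0.0278
finger_force: 40.0
```

Emit:
carry_out(hand=[0, 0, 0, 0, 0], dp=[[0, 0, 1], [0, 0, 3], [0, 0, 5], [0, 0, 7], [0, 0, 8]], spin=[0, 0, 0, 0, 0])

```text
clock: 28.2
eef_pos: [0.4485, 0.326, 0.1064]
tool_rot: [[-0.847, -0.532, 0.001], [-0.532, 0.847, 0.001], [-0.002, -0.0, -1.0]]
ft_force: [-0.1, -0.6, -1.8]
opening: 0.0277
finger_force: 40.0
```

Emit:
carry_out(hand=[0, 0, 0, 0, 0], dp=[[0.6, -2.3, 0], [1.2, -4.6, 0], [1.8, -6.9, 0], [2.4, -9.2, 0], [2.9, -11.4, 0]], spin=[-2.6, -5.2, -7.8, -10.4, -12.8])

```text
clock: 28.7
eef_pos: [0.4768, 0.2104, 0.1044]
tool_rot: [[-0.944, -0.33, -0.001], [-0.33, 0.944, -0.001], [0.001, -0.0, -1.0]]
ft_force: [-0.1, 0.4, -0.3]
opening: 0.0279
finger_force: 40.0
```

Emit:
carry_out(hand=[0, 0, 0, 0, 0], dp=[[0.6, -2.3, 0], [1.2, -4.6, 0], [1.8, -6.9, 0], [2.4, -9.2, 0], [2.9, -11.4, 0]], spin=[-2.6, -5.2, -7.8, -10.4, -12.8])

```text
clock: 29.2
eef_pos: [0.5057, 0.0965, 0.1044]
tool_rot: [[-0.994, -0.112, -0.001], [-0.112, 0.994, -0.0], [0.001, -0.0, -1.0]]
ft_force: [0.9, 0.4, -1.3]
opening: 0.0281
finger_force: 40.0
```

Emit:
carry_out(hand=[0, 0, 0, 0, 0], dp=[[0.6, -2.3, 0], [1.2, -4.6, 0], [1.8, -6.9, 0], [2.6, -9.2, 0], [2.9, -11.4, 0]], spin=[-2.6, -5.2, -7.8, -10.4, -12.7])

```text
clock: 29.7
eef_pos: [0.5351, -0.0174, 0.1045]
tool_rot: [[-0.994, 0.109, -0.0], [0.109, 0.994, -0.0], [0.0, -0.0, -1.0]]
ft_force: [0.4, -0.5, -0.2]
opening: 0.0273
finger_force: 40.0
```

Emit:
carry_out(hand=[0, 0, 0, 0, 0], dp=[[0, 0, -1], [0, 0, -2], [0, 0, -3], [0, 0, -4], [0, 0, -4]], spin=[0, 0, 0, 0, 0])

```text
clock: 30.2
eef_pos: [0.5335, -0.0151, 0.0628]
tool_rot: [[-0.994, 0.105, -0.003], [0.105, 0.994, 0.0], [0.003, -0.0, -1.0]]
ft_force: [-0.5, 0.3, -1.4]
opening: 0.0279
finger_force: 40.0
```

```bash
python3 inh.py
```

```text
tcp [533.5 -15.1  62.8] tooly 84.0 f [-0.5  0.3 -1.4] open 0.02794324511748234
tcp in slot frame -2.2 0.2
194 e [-24.7  26. ] f [-19.3  23.2] z [-37.9  28.8]
```

Emit:
carry_out(hand=[0, 0, 0, 0, 0], dp=[[0.1, 0, 0], [0.1, 0, -0.4], [0.1, 0, -0.9], [0.1, 0, -1.4], [0.1, 0, -1.8]], spin=[0, 0, 0, 0, 0])

```text
clock: 30.75
eef_pos: [0.5358, -0.0161, 0.0462]
tool_rot: [[-0.994, 0.107, -0.0], [0.107, 0.994, 0.0], [0.0, -0.0, -1.0]]
ft_force: [-0.5, -0.4, -1.5]
opening: 0.0279
finger_force: 40.0
```

Emit:
carry_out(hand=[0, 0, 0, 0, 0], dp=[[0, 0, -0.2], [0, 0, -0.4], [0, 0, -0.5], [0, 0, -0.6], [0, 0, -0.7]], spin=[0, 0, 0, 0, 0])

```text
clock: 31.25
eef_pos: [0.5361, -0.016, 0.0401]
tool_rot: [[-0.994, 0.107, 0.0], [0.107, 0.994, 0.0], [-0.0, 0.0, -1.0]]
ft_force: [-4.5, 0.4, 13.3]
opening: 0.0282
finger_force: 40.0
```

Emit:
carry_out(hand=[0.2, 0.5, 0.5, 0.5, 0.5], dp=[[0, 0, 0], [0, 0, 0], [0, 0, 0], [0, 0, 1.5], [0, 0, 4]], spin=[0, 0, 0, 0, 0])

```text
clock: 31.75
eef_pos: [0.5347, -0.0161, 0.0787]
tool_rot: [[-0.994, 0.107, -0.003], [0.107, 0.994, -0.0], [0.003, -0.0, -1.0]]
ft_force: [-0.4, 0.3, -1.2]
opening: 0.0436
finger_force: 0.0
```

Emit:
carry_out(hand=[0.6, 0.6, 0.6, 0.6, 0.6], dp=[[0, 0, 3], [0, 0, 6], [0, 2, 6.5], [0.3, 5, 6.5], [0.6, 9, 6.5]], spin=[0, 0, -2, -5, -8])

```text
clock: 32.25
eef_pos: [0.5425, 0.073, 0.1452]
tool_rot: [[-0.968, 0.25, 0.001], [0.25, 0.968, -0.001], [-0.001, -0.0, -1.0]]
ft_force: [0.1, -0.6, -0.6]
opening: 0.0525
finger_force: 0.0
```

Emit:
carry_out(hand=[0.6, 0.6, 0.6, 0.6, 0.6], dp=[[0.3, 2.6, 0], [0.6, 5.2, 0], [1, 8, 0], [1.3, 10.6, 0], [1.7, 13.2, 0]], spin=[-3, -6, -9, -12, -14.8])

```text
clock: 32.75
eef_pos: [0.5589, 0.2071, 0.1446]
tool_rot: [[-0.874, 0.485, -0.0], [0.485, 0.874, -0.0], [0.0, -0.0, -1.0]]
ft_force: [-0.7, 0.6, 0.3]
opening: 0.0523
finger_force: 0.0
```

Emit:
carry_out(hand=[0.6, 0.6, 0.6, 0.6, 0.6], dp=[[0.3, 2.6, 0], [0.6, 5.2, 0], [1, 8, 0], [1.4, 10.6, 0], [1.8, 13.2, 0]], spin=[-3, -6, -9, -12, -14.8])

```text
clock: 33.25
eef_pos: [0.5769, 0.3391, 0.1444]
tool_rot: [[-0.721, 0.693, -0.0], [0.693, 0.721, -0.0], [0.0, -0.0, -1.0]]
ft_force: [0.4, -0.0, -0.1]
opening: 0.053
finger_force: 0.0
```

```bash
python3 s3.py
python3 - <<'E'
from m import *
p,d=load('topL');W=cloud('top',d);x,y,z=[W[...,i] for i in range(3)]
with np.errstate(invalid='ignore'): rect(W,(z>.06)&(z<.08)&(x>.48)&(x<.585)&(abs(y+.016)<.11),'seated')
E
```

```text
tcp [576.9 339.1 144.4] tooly 46.2
top px [178. 200.] n 94 ctr [598.7 258.4] size [27.4 28. ] ang 19.6 z 54.5
top px [204. 225.] n 98 ctr [524.2 184.3] size [28.  27.5] ang 78.3 z 54.9
scene px [250. 251.] n 104 ctr [525.  187.4] size [30.  27.2] ang 78.0 z 54.8
scene px [214. 260.] n 49 ctr [592.3 259. ] size [13.  28.4] ang 23.4 z 54.0
scene px [201. 288.] n 123 ctr [576.5 340.6] size [27.9 27.8] ang 46.9 z 54.5
seated px [275. 219.] n 100 ctr [536.  -16.9] size [27.6 28.1] ang 80.8 z 70.5
seated px [297. 222.] n 99 ctr [528.3 -77.5] size [25.4 26.2] ang 87.5 z 69.9
```

Emit:
carry_out(hand=[0.6, 0.6, 0.6, 0.6, 0.6], dp=[[0, -0.1, -3], [0, -0.1, -6], [0, -0.1, -8], [0, -0.1, -10], [0, -0.1, -11]], spin=[0, 0, 0, 0, 0])

```text
clock: 33.85
eef_pos: [0.5761, 0.3352, 0.0326]
tool_rot: [[-0.722, 0.691, -0.002], [0.691, 0.722, -0.002], [0.0, -0.003, -1.0]]
ft_force: [-0.2, 1.1, 0.7]
opening: 0.0523
finger_force: 0.0
```

Emit:
carry_out(hand=[0.6, 0.6, 0.6, 0.3, 0], dp=[[0, 0, -1], [0, 0, -1], [0, 0, -1], [0, 0, -1], [0, 0, -1]], spin=[0, 0, 0, 0, 0])

```text
clock: 34.35
eef_pos: [0.5775, 0.3373, 0.0256]
tool_rot: [[-0.723, 0.691, 0.001], [0.691, 0.723, 0.001], [-0.0, 0.002, -1.0]]
ft_force: [0.2, -0.7, -0.3]
opening: 0.04
finger_force: 0.0
```

Emit:
carry_out(hand=[0, 0, 0, 0, 0], dp=[[0, 0, 0], [0, 0, 0], [0, 0, 0], [0, 0, 0], [0, 0, 0]], spin=[0, 0, 0, 0, 0])

```text
clock: 34.85
eef_pos: [0.5773, 0.3372, 0.0252]
tool_rot: [[-0.723, 0.691, 0.001], [0.691, 0.723, 0.001], [-0.0, 0.001, -1.0]]
ft_force: [-0.4, 0.0, 5.0]
opening: 0.0278
finger_force: 40.0
```

Emit:
carry_out(hand=[0, 0, 0, 0, 0], dp=[[0, 0, 1], [0, 0, 3], [0, 0, 5], [0, 0, 7], [0, 0, 8]], spin=[0, 0, 0, 0, 0])

```text
clock: 35.35
eef_pos: [0.5774, 0.3371, 0.1066]
tool_rot: [[-0.722, 0.691, 0.001], [0.691, 0.722, 0.001], [-0.0, 0.002, -1.0]]
ft_force: [0.7, -0.4, -2.0]
opening: 0.0278
finger_force: 40.0
```

Emit:
carry_out(hand=[0, 0, 0, 0, 0], dp=[[-0.2, -1.9, 0], [-0.4, -3.8, 0], [-0.7, -5.8, 0], [-0.9, -7.8, 0], [-1.1, -9.7, 0]], spin=[2.5, 5, 7.5, 10, 12.5])

```text
clock: 35.85
eef_pos: [0.5653, 0.2387, 0.1042]
tool_rot: [[-0.856, 0.517, -0.001], [0.517, 0.856, -0.001], [0.001, -0.001, -1.0]]
ft_force: [1.0, -0.5, -1.7]
opening: 0.0278
finger_force: 40.0
```

Emit:
carry_out(hand=[0, 0, 0, 0, 0], dp=[[-0.2, -1.9, 0], [-0.4, -3.8, 0], [-0.7, -5.8, 0], [-0.9, -7.8, 0], [-1.1, -9.7, 0]], spin=[2.5, 5, 7.5, 10, 12.5])

```text
clock: 36.35
eef_pos: [0.5542, 0.1417, 0.1043]
tool_rot: [[-0.948, 0.32, -0.001], [0.32, 0.948, -0.001], [0.001, -0.001, -1.0]]
ft_force: [0.1, 0.6, -1.3]
opening: 0.028
finger_force: 40.0
```

Emit:
carry_out(hand=[0, 0, 0, 0, 0], dp=[[-0.2, -1.9, 0], [-0.4, -3.8, 0], [-0.7, -5.8, 0], [-0.9, -7.8, 0], [-1.2, -9.7, 0]], spin=[2.5, 5, 7.5, 10, 12.6])

```text
clock: 36.85
eef_pos: [0.5423, 0.0449, 0.1044]
tool_rot: [[-0.994, 0.105, -0.001], [0.105, 0.994, -0.0], [0.001, -0.0, -1.0]]
ft_force: [1.1, -0.0, -0.5]
opening: 0.0279
finger_force: 40.0
```

Emit:
carry_out(hand=[0, 0, 0, 0, 0], dp=[[0, 0, -1], [0, 0, -2], [0, 0, -3], [0, 0, -4], [0, 0, -4]], spin=[0, 0, 0, 0, 0])

```text
clock: 37.35
eef_pos: [0.5416, 0.0467, 0.0627]
tool_rot: [[-0.994, 0.106, -0.003], [0.106, 0.994, -0.0], [0.003, -0.001, -1.0]]
ft_force: [-0.9, -0.2, -1.2]
opening: 0.0279
finger_force: 40.0
```

```bash
python3 inh.py
```

```text
tcp [541.6  46.7  62.7] tooly 83.9 f [-0.9 -0.2 -1.2] open 0.02791000052481555
tcp in slot frame -0.7 62.6
189 e [-26.   22.4] f [-20.9  23.9] z [-38.6  29.2]
```

Emit:
carry_out(hand=[0, 0, 0, 0, 0], dp=[[0, 0, 0], [0, 0, -0.4], [0, 0, -0.9], [0, 0, -1.4], [0, 0, -1.8]], spin=[0, 0, 0, 0, 0])

```text
clock: 37.9
eef_pos: [0.5428, 0.0459, 0.0462]
tool_rot: [[-0.994, 0.107, -0.0], [0.107, 0.994, -0.0], [0.0, -0.0, -1.0]]
ft_force: [0.8, 0.3, -0.7]
opening: 0.0275
finger_force: 40.0
```

Emit:
carry_out(hand=[0, 0, 0, 0, 0], dp=[[0, 0, -0.2], [0, 0, -0.4], [0, 0, -0.5], [0, 0, -0.6], [0, 0, -0.7]], spin=[0, 0, 0, 0, 0])

```text
clock: 38.4
eef_pos: [0.543, 0.046, 0.0401]
tool_rot: [[-0.994, 0.107, 0.0], [0.107, 0.994, -0.0], [-0.0, -0.0, -1.0]]
ft_force: [-4.0, -0.9, 12.7]
opening: 0.0277
finger_force: 40.0
```

All three look seated. I'll release, rise and move over behind the cover, then check.

Emit:
carry_out(hand=[0.2, 0.5, 0.5, 0.5, 0.5], dp=[[0, 0, 0], [0, 0, 0], [0, 0, 0], [0, 0, 1.5], [0, 0, 4]], spin=[0, 0, 0, 0, 0])

```text
clock: 38.9
eef_pos: [0.5417, 0.0458, 0.0787]
tool_rot: [[-0.994, 0.107, -0.003], [0.107, 0.994, -0.0], [0.003, -0.001, -1.0]]
ft_force: [0.6, -0.0, 0.1]
opening: 0.0438
finger_force: 0.0
```

Emit:
carry_out(hand=[0.5, 0.5, 0.3, 0, 0], dp=[[0, 0, 3], [0, 0, 6], [0, 0, 9], [0, 0, 12], [0, 0, 13.5]], spin=[0, 0, 0, 0, 0])

```text
clock: 39.4
eef_pos: [0.5441, 0.0461, 0.2174]
tool_rot: [[-0.994, 0.107, 0.004], [0.107, 0.994, 0.001], [-0.004, 0.001, -1.0]]
ft_force: [0.5, 0.0, -0.1]
opening: 0.0233
finger_force: 0.0
```

Emit:
carry_out(hand=[0, 0, 0, 0, 0], dp=[[2.9, -1.6, 0], [5.8, -3.2, 0], [8.7, -4.8, 0], [11.5, -6.3, 0], [14.2, -7.8, 0]], spin=[0, 0, 0, 0, 0])

```text
clock: 39.9
eef_pos: [0.686, -0.0328, 0.2144]
tool_rot: [[-0.994, 0.107, -0.0], [0.107, 0.994, 0.0], [0.0, 0.0, -1.0]]
ft_force: [-0.2, 1.2, -0.1]
opening: 0.0006
finger_force: 0.0
```

Run:
```python
from m import *
s=ctrl.sense();print(s['eef_pos'].round(4),s['opening'])
for cam in('scene','top'):
    p,d=shot(cam,cam+'C.png');W=cloud(cam,d);x,y,z=[W[...,i] for i in range(3)]
    with np.errstate(invalid='ignore'): rect(W,(z>.062)&(z<.08)&(x>.48)&(x<.585)&(abs(y+.016)<.11),cam)
    if cam=='scene': A=cv2.resize(p[120:260,190:360,::-1],(728,600),interpolation=2)
cv2.imwrite('pics/C.png',A)
```

```text
[ 0.686  -0.0328  0.2144] 0.0005845677370082986
scene px [291. 185.] n 76 ctr [528.2 -74.3] size [30.  28.4] ang 81.2 z 69.6
scene px [280. 197.] n 79 ctr [536.3 -13.8] size [29.  26.9] ang 84.6 z 69.1
scene px [269. 211.] n 85 ctr [540.7  49.8] size [27.9 27.1] ang 84.5 z 68.8
top px [253. 218.] n 99 ctr [540.5  45.1] size [25.5 28.1] ang 89.1 z 69.6
top px [273. 219.] n 69 ctr [536.3 -12.2] size [16.8 28.2] ang 88.9 z 69.8
```

View pics/C.png

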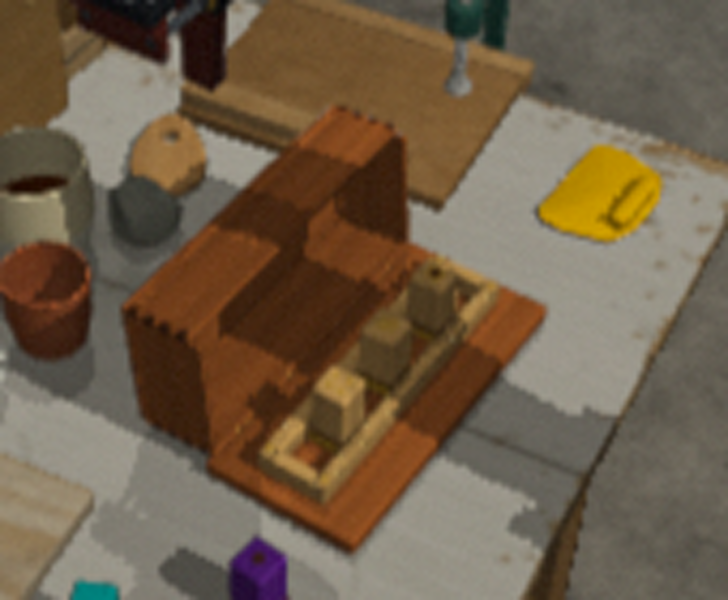

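Crop: all three stamps stand square in the slot at (337,405), (385,345), (432,298). The scraper is flat at (605,190). Closing the cover from behind.

Emit:
carry_out(hand=[0, 0, 0, 0, 0], dp=[[0, 0, -3], [0, 0, -6], [0, 0, -9], [0, 0, -12], [0, 0, -12.4]], spin=[0, 0, 0, 0, 0])

```text
clock: 40.5
eef_pos: [0.6814, -0.0314, 0.0866]
tool_rot: [[-0.994, 0.106, -0.007], [0.106, 0.994, 0.0], [0.007, -0.001, -1.0]]
ft_force: [-1.1, 0.1, -0.7]
opening: 0.0003
finger_force: 0.0
```

Emit:
carry_out(hand=[0, 0, 0, 0, 0], dp=[[-0.8, 0.1, 0], [-1.6, 0.2, 0.2], [-2.5, 0.3, 0.8], [-3.4, 0.4, 1.4], [-4.2, 0.45, 1.9]], spin=[0, 0, 0, 0, 0])

```text
clock: 41.0
eef_pos: [0.6425, -0.0272, 0.1114]
tool_rot: [[-0.994, 0.107, 0.002], [0.107, 0.994, 0.0], [-0.002, 0.0, -1.0]]
ft_force: [1.5, 0.9, -0.6]
opening: 0.0006
finger_force: 0.7
```

```bash
python3 cv.py
```

```text
[ 0.6425 -0.0272  0.1114] [ 1.5  0.9 -0.6] 0.0005923453140241851
side -0.12 -0.06 n 40 max z at 582.0 a range [-76.  53.] theta 1.27 16
side 0.0 0.12 n 702 max z at 545.0 a range [-112.   43.] theta 1.27 60
```

Emit:
carry_out(hand=[0, 0, 0, 0, 0], dp=[[-1, 0.1, 0.4], [-2.1, 0.2, 0.7], [-3.2, 0.3, 0.8], [-4.3, 0.45, 0.8], [-5.3, 0.55, 0.8]], spin=[0, 0, 0, 0, 0])

```text
clock: 41.55
eef_pos: [0.5889, -0.0217, 0.1181]
tool_rot: [[-0.994, 0.107, 0.0], [0.107, 0.994, 0.0], [-0.0, 0.0, -1.0]]
ft_force: [0.8, 1.5, 1.0]
opening: 0.0005
finger_force: 0.8
```

Emit:
carry_out(hand=[0, 0, 0, 0, 0], dp=[[-1, 0.1, -0.2], [-2, 0.2, -0.5], [-3, 0.3, -0.9], [-4, 0.4, -1.4], [-5, 0.5, -1.9]], spin=[0, 0, 0, 0, 0])

```text
clock: 42.05
eef_pos: [0.5386, -0.0174, 0.0977]
tool_rot: [[-0.994, 0.107, -0.001], [0.107, 0.994, -0.0], [0.001, -0.001, -1.0]]
ft_force: [0.6, -0.3, 1.3]
opening: 0.0005
finger_force: 0.3
```

```bash
python3 cv.py
```

```text
[ 0.5386 -0.0174  0.0977] [ 0.6 -0.3  1.3] 0.0005421622988339034
side -0.12 -0.06 n 185 max z at 224.0 a range [-97.  13.] theta 0.22 104
side 0.0 0.12 n 568 max z at 454.0 a range [-112.   11.] theta 0.23 222
```

Emit:
carry_out(hand=[0, 0, 0, 0, 0], dp=[[-0.7, 0.1, -0.4], [-1.3, 0.1, -0.9], [-2, 0.2, -1.3], [-2.5, 0.3, -1.6], [-3, 0.3, -1.8]], spin=[0, 0, 0, 0, 0])

```text
clock: 42.6
eef_pos: [0.5119, -0.0138, 0.0813]
tool_rot: [[-0.994, 0.107, 0.005], [0.107, 0.994, 0.0], [-0.005, 0.001, -1.0]]
ft_force: [6.3, 1.2, 8.5]
opening: 0.0006
finger_force: 4.2
```

```bash
python3 cv.py
```

```text
[ 0.5119 -0.0138  0.0813] [6.3 1.2 8.5] 0.0005862483818273071
side -0.12 -0.06 n 272 max z at 206.0 a range [-112.   -1.] theta 0.0 157
side 0.0 0.12 n 431 max z at 438.0 a range [-114.   -3.] theta 0.0 216
```

Shut. A little more pressure, then I'll retract and verify.

Emit:
carry_out(hand=[0, 0, 0, 0, 0], dp=[[0, 0, -0.1], [0, 0, -0.2], [0, 0, -0.2], [0, 0, 0.5], [0, 0, 3]], spin=[0, 0, 0, 0, 0])

```text
clock: 43.15
eef_pos: [0.5078, -0.0141, 0.1093]
tool_rot: [[-0.994, 0.107, -0.005], [0.107, 0.994, -0.0], [0.005, -0.001, -1.0]]
ft_force: [-0.6, -0.4, 0.6]
opening: 0.0004
finger_force: 0.0
```

Emit:
carry_out(hand=[0, 0, 0, 0, 0], dp=[[0, 0, 3], [0, 0, 6], [0, 3, 10], [0, 7, 12], [0, 11, 12]], spin=[0, 0, 0, 0, 0])

```text
clock: 43.65
eef_pos: [0.5114, 0.0971, 0.234]
tool_rot: [[-0.994, 0.109, 0.006], [0.109, 0.994, 0.001], [-0.005, 0.002, -1.0]]
ft_force: [0.5, 0.4, -0.2]
opening: 0.0006
finger_force: 0.0
```

Emit:
carry_out(hand=[0, 0, 0, 0, 0], dp=[[0, 4, 0], [0, 8, 0], [0, 12, 0], [0, 16, 0], [0, 20, 0]], spin=[0, 0, 0, 0, 0])

```text
clock: 44.15
eef_pos: [0.5093, 0.2971, 0.2303]
tool_rot: [[-0.994, 0.107, -0.001], [0.107, 0.994, -0.001], [0.001, -0.001, -1.0]]
ft_force: [0.3, -0.5, -0.5]
opening: 0.0004
finger_force: 0.0
```

```bash
python3 cv.py
python3 - <<'E'
from m import *
p,d=shot('top','topE.png');W=cloud('top',d);x,y,z=[W[...,i] for i in range(3)];h=cv2.cvtColor(p,cv2.COLOR_RGB2HSV)
with np.errstate(invalid='ignore'):
    rect(W,(z>.074)&(z<.09)&(x>.3)&(x<.62)&(abs(y)<.16),'cover')
    rect(W,(h[...,0]>20)&(h[...,0]<32)&(h[...,1]>150)&(y<-.1)&(x<.6)&(z<.05),'scr')
cv2.imwrite('pics/topEb.png',cv2.resize(p[:,:,::-1],(800,600)))
E
```

```text
[0.5093 0.2971 0.2303] [ 0.3 -0.5 -0.5] 0.0003833361905112489
side -0.12 -0.06 n 584 max z at 88.0 a range [-112.   -2.] theta 0.0 331
side 0.0 0.12 n 1144 max z at 88.0 a range [-112.   -2.] theta 0.0 631
cover px [274. 219.] n 3605 ctr [535.9 -15.3] size [250.1 112.8] ang 83.9 z 80.4
scr px [367. 242.] n 849 ctr [ 471.4 -282. ] size [106.2  73.6] ang 83.7 z 4.1
```

View pics/topEb.png

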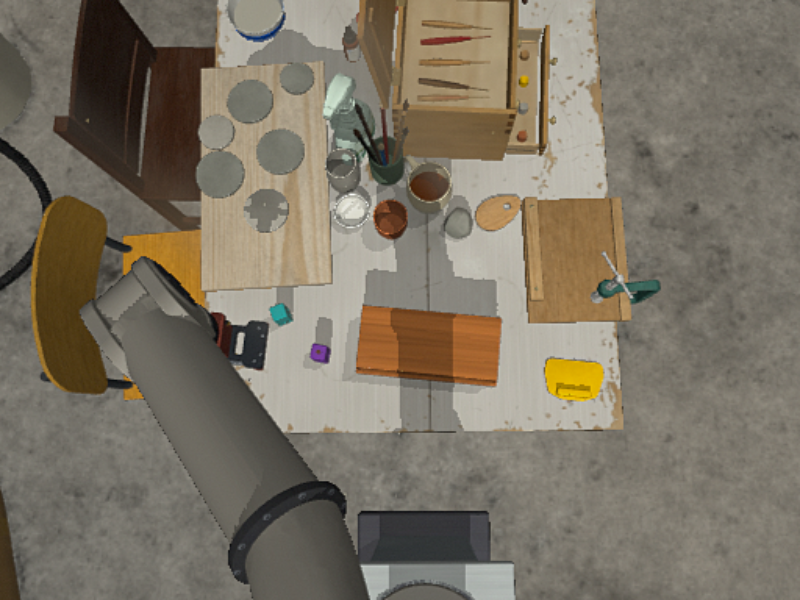

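The cover is shut at (430,345), the scraper lies flat at (575,378), and the cup (390,218), dish (352,210) and clay (458,222) have not moved. Handing in.

```bash
python3 -c "
from rig import ctrl
print(ctrl.hand_in())"
```

```text
the job is handed in; nothing more can be done
None
```

Job handed in at about 44 s: all three stamps stand square on the floor of the slot, the cover is fully shut over them, the scraper lies flat on the table, and the cup, dish and clay lump have not moved.

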